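# Clamp the index cards in the card press

## Task

With the fingertips only, push the stack of index cards back on the press's base until it sits square against the stop, then tighten the wing nut clockwise, stroke by stroke on its wings, until the clamp plate holds the cards tight. Nothing is to be lifted; the press stays where it stands, and the other things on the desk are left alone.

Things in the scene. Friction and masses are not known exactly. Their poses are not given: they have to be found in the camera images.
- card_press: Grey metal card press standing loose on the desk (2.5 kg, slides if shoved hard). Base plate 190 (x) x 160 (y) x 8 mm; origin at the centre of its underside, x towards its back (away from the robot, yaw up to 0.3 rad), y to its left, z up. A threaded stud, 11 mm across, stands fixed at x = +40, y = 0, its top 84 mm above the desk; clamp plate and wing nut ride on it.
- stop_mid (a point): Middle of the front face of the stop ledge that runs 130 mm across the base, at x = +22, y = 0 mm in the press's frame; the ledge's top is 20 mm above the desk. The cards' rear edge belongs against this face.
- back_plate (a point): Middle of the front face of the press's upright back plate (120 mm wide, 6 mm thick, its top 80 mm above the desk), at x = +82, y = 0 mm in the press's frame, 42 mm behind the nut's axis: a finger cannot go round behind the nut.
- cards: Banded stack of white index cards, 78 (x) x 126 (y) x 20 mm, 160 g, loose on the base plate with its rear edge under the clamp plate; origin at the centre of its underside, axes as the press's. It starts about 10 to 30 mm short of the stop and up to 0.12 rad askew; against the stop its origin is at about x = -16 mm in the press's frame.
- wing_nut (a joint): Turn of the wing nut in rad: 0 = fully slack, grows clockwise seen from above, 12 = tight (hard stop; the clamp plate meets the cards at about 11.5 and presses on them at 12). Starts between 0.5 and 4. One turn lowers nut and clamp plate by 4 mm. It turns with a light friction of about 0.03 N m (about 1 N at the wings) and stays where it is left.
- nut_center (a point): Point on the wing nut's axis at mid-height of its wings: two straight flat steel wings, opposite each other, 74 mm from tip to tip, 6 mm thick, blades from 11 mm below this point to 14 mm above it. Hub 22 mm across at the foot, 16 mm at the top. The clamp plate's top is 19 mm below this point. Descends as the nut tightens.
- wing_tip (a point): Point on one of the two wings, 30 mm from the nut's axis, at the height of nut_center; the direction from nut_center to it is that of this wing (the other points the opposite way).
- clamp_plate: Steel clamp plate on the stud, 100 mm wide in y, reaching from 60 mm in front of the stud to 32 mm behind it, 6 mm thick; it covers the ledge and the rear part of the cards. Origin on the stud axis at its underside, axes as the press's. It only moves up and down with the nut.
- stapler: Bystander: blue and black desk stapler, 38x151x52 mm, origin at the centre of its underside.
- tape_roll: Bystander: roll of tan tape lying flat, 96 across, 25 high mm, origin at the centre of its underside.
- binder_clip: Bystander: black binder clip, 32x46x14 mm, origin at the centre of its underside.
- glue_stick: Bystander: upright glue stick, 25 across, 96 high mm, origin at the centre of its underside.
- pencil: Bystander: green pencil lying flat, 160 long, 7 thick mm, origin at the centre of its underside.
- mouse_left: Bystander: black computer mouse, 111x62x37 mm, origin at the centre of its underside.
- spectacles: Bystander: red-framed spectacles, 141x142x42 mm, origin at the centre of its underside.

How it is judged (in metres and radians):
On the way:
1. the cards sit square against the stop while the nut is still slack (x of cards in the frame of card_press between -0.0215 and -0.012 m and y of cards in the frame of card_press between -0.02 and 0.02 m and z of cards in the frame of card_press below 0.012 m and angle between the x axis of cards and the x axis of card_press, either way round below 0.07 rad and value of joint wing_nut below 11 rad), for 0.2 s.
At the end, for the whole second after the job is handed in: The cards lie flat on the press's base within about 5 mm of the stop, within 20 mm of its middle and within 0.07 rad of square, the wing nut is turned to at least 11.6 rad (tight is 12) so that the clamp plate presses on the cards with over 2 N, and all is at rest (x of cards in the frame of card_press between -0.0215 and -0.012 m and y of cards in the frame of card_press between -0.02 and 0.02 m and z of cards in the frame of card_press below 0.012 m and angle between the x axis of cards and the x axis of card_press, either way round below 0.07 rad and value of joint wing_nut above 11.6 rad and contact force between cards and clamp_plate above 2 N and linear speed of each of cards, card_press below 0.01 m/s); the robot touches nothing.
It fails at once if the cards are lifted off the press or knocked off it (z of cards in the frame of card_press above 0.025 m or z of cards in the frame of card_press below 0 m).
It fails at once if the press is lifted, tipped or shoved more than 25 mm (distance of card_press from where it was at the start of the episode above 0.025 m or height (world z) of card_press above 0.01 m or angle between card_press's own z axis and vertical above 0.08 rad).
It fails at once if a bystander is moved more than 20 mm (distance of any of stapler, tape_roll, binder_clip, glue_stick, pencil, mouse_left, spectacles from where it was at the start of the episode above 0.02 m).
It also fails if it takes over 64 s, if anything falls off the work surface, if the arm or the gripper's body presses on something with over 40 N, if the wrist force passes 120 N, or if a joint passes its speed limit or range.

## Robot

A 7-joint arm with a two-finger parallel gripper is mounted at the origin on a cart in front of the work surface, level with it; the furniture and walls round the work are solid. World frame = base frame: x ahead of the robot, y to its left, z up, the work surface at z = 0. Lengths are in m, angles in degrees, forces in N, time in s.
With the tool pointing down it reaches from about 0.425 to 0.8 m from the base axis. Payload 8.3 kg.
Tool frame: the origin (TCP) lies at the centre of the arm's flange, where the gripper is bolted on; the fingertips stand 173 mm ahead of it and the grasp point (between the pads) lies 155 mm ahead of it; z points along the fingers, y is the line along which they close (so a half turn about z gives the same grasp; the last joint's range is limited). The gripper opens to 85 mm and grips with 20 to 120 N. Pads are 22 mm wide; open, the fingers measure 114 mm over their backs; the gripper's body (76 mm by 85 mm) begins 54 mm behind the grasp point. The pads swing forward as they close: fully open they stand 13 mm farther back than shut.
Start: joints at [63.719, 21.967, 0.94, 78.501, -0.361, 79.538, -2.664], TCP at [0.241, -0.577, 0.405] pointing down, gripper open.
Joint ranges: [-169.22, 169.22], [-14.56, 117.87], [-87.37, 89.26], [10.42, 133.3], [-82.24, 262.24], [0.94, 117.77], [-172.7, 172.7]. Speed limits (degrees/s): [136.94, 136.94, 172.46, 172.46, 180, 180, 180].

## Interface

Orientations are given as [roll, pitch, yaw] about the fixed x, y, z axes, in that order (R = Rz(yaw) Ry(pitch) Rx(roll)).
In Python, from plant import readout, eyes, ticket, finder gives the robot as it stands.
- The arm moves only by the shell command python3 -m crank 'ROWS'. ROWS is JSON, one flat list of numbers, 7 for each row, row after row: the turn, a rotation vector about the world's x, y, z in units of 6 degrees (1.0 is 6 degrees), then the shift along the world's x, y, z in units of 25 mm (1.0 is 25 mm), then the gripper's target within -1 to 1 (fully open at 1, half-way at 0, shut at -1). A call has exactly 5 rows; each row shifts and turns the commanded pose from where the row before left it; what a row does not reach is not made up. A row lasts 1/12 s, in which the tool goes at most 41.7 mm and 7.16 degrees, less where a joint would pass 70% of its speed; a pose out of reach is approached as far as the arm can. A call is refused whole if a number of a shift passes 1 or a number of a turn 1, either way. A call with a gripper value outside its range is refused whole. The fingers move at their own pace and stop on an object; the grip force is fixed at half the most. Time passes only in rows, so rows that do not move let the fingers close, or fill a call up. It gives the time, the measured TCP pose, the force, the opening and the grip force at its end, in the units of the state.
- readout.read_state(): the state, without advancing time (a new reading comes with each control period).
- eyes.read_camera(name): name is "scene" or "side" or "wrist"; returns a dict with "img" (420x560x3 uint8, red, green, blue), "vfov" (degrees; the focal length in pixels is half the picture's height over the tangent of half this angle, whatever the lens; pixels are square), "cx", "cy" (the principal point, pixels), "D" ([k1, k2, p1, p2, k3] as OpenCV has them; the pictures are not rectified), "rvec" (rotation vector, rad) and "tvec" (3), from world to camera coordinates, as OpenCV has them. Camera axes: x right, y down, z forward; pixel columns grow to the right and rows downward; lengths in m; the calibration is good to about 2 mm. A picture is of the moment at which its call begins. There is no depth.
- ticket.hand_in(): hands the job in; it is judged then, once.
Trained networks look in the newest picture that a camera, given by its name, has taken for a name from the list of things; names that differ only in an ending like _2 or _b are one class to them, and where a whole thing is asked for, a point or a joint stands for the part that bears it (a point fixed in the world has none). Each returns a list of dicts, best first, with "score" (0 to 1); they miss things now and then, are a little off and sometimes report something else, mostly with a low value. They report only what shows in the picture. A call takes as long as a camera call.
- finder.search_frame(camera, thing): "pixel" ([column, row] in pixels, amid what is visible of it).
- finder.landmark_of(camera, thing): "pixel" ([column, row] in pixels: a listed point, or the origin of a listed thing).
The state is a dict: "time": time; "q": joint angles; "qvel": joint speeds; "joint_torque": joint torques, N m; "eef_pos": TCP position; "tcp_rot": TCP orientation; "wrist_force": force on the tool from outside, world axes, zero at the start; "ft_torque": the same for the moment, N m; "opening": finger opening in m; "grip_force": force on a finger pad.
Only numpy, scipy, OpenCV 4.12 (cv2) and the standard library are available. Lean on these libraries where they do the work, as an engineer would, in place of code of your own. Each camera call takes 0.05 s, during which the arm holds its last target. There are 200 camera calls.

## Working session

There is one attempt and no reset: what is moved stays moved. The work goes in short steps, Python scripts to look and compute and a shell command to move; the robot and the scene stay as the last step left them, time stands still between calls to the robot, and variables do not carry over. Pictures are saved under pics/ and viewed, at most 10 in all, crops included, and the job is handed in when it is done.

```bash
mkdir -p pics
cat > h.py <<'E'
import numpy as np, cv2
from plant import readout, eyes, ticket, finder
def cam(n):
    c=eyes.read_camera(n); f=210/np.tan(np.radians(c["vfov"])/2)
    c["K"]=np.array([[f,0,c["cx"]],[0,f,c["cy"]],[0,0,1.]]); c["R"]=cv2.Rodrigues(np.array(c["rvec"],float))[0]; c["t"]=np.array(c["tvec"],float).ravel(); c["D"]=np.array(c["D"],float); return c
def ray(c,p):
    u=cv2.undistortPoints(np.array([[p]],float),c["K"],c["D"])[0,0]
    return -c["R"].T@c["t"], c["R"].T@np.array([u[0],u[1],1])
def onz(c,p,z):
    o,d=ray(c,p); return o+d*(z-o[2])/d[2]
def tri(cs,ps):
    A=np.zeros((3,3));b=np.zeros(3)
    for c,p in zip(cs,ps):
        o,d=ray(c,p); d/=np.linalg.norm(d); M=np.eye(3)-np.outer(d,d); A+=M;b+=M@o
    return np.linalg.solve(A,b)
def proj(c,P): return cv2.projectPoints(np.array(P,float).reshape(-1,1,3),np.array(c["rvec"],float),c["t"],c["K"],c["D"])[0][:,0]
def save(c,n): cv2.imwrite(f"pics/{n}.png",cv2.cvtColor(c["img"],cv2.COLOR_RGB2BGR))
E
python3 - <<'E'
from h import *
np.set_printoptions(precision=4,suppress=True)
C={n:cam(n) for n in("scene","side","wrist")}
for n in("scene","side"): save(C[n],n+"0"); print(n,-C[n]["R"].T@C[n]["t"])
for t in["card_press","stop_mid","back_plate","cards","nut_center","wing_tip","clamp_plate","stapler","tape_roll","binder_clip","glue_stick","pencil","mouse_left","spectacles"]:
    r={n:finder.landmark_of(n,t) for n in("scene","side")}
    P=[(C[n],r[n][0]["pixel"]) for n in r if r[n]]
    print(t,[(n,np.round(r[n][0]["pixel"]),round(r[n][0]["score"],2)) for n in r if r[n]], tri(*zip(*P)) if len(P)>1 else None)
E
```

```text
scene [-0.2086 -0.4617  0.5865]
side [0.2653 0.6417 0.8501]
card_press [('scene', array([294., 228.]), 0.72), ('side', array([261., 222.]), 0.76)] [ 0.5572 -0.2008  0.0072]
stop_mid [('scene', array([294., 221.]), 0.58), ('side', array([249., 218.]), 0.85)] [ 0.5896 -0.1939  0.0119]
back_plate [('scene', array([305., 200.]), 0.94), ('side', array([251., 218.]), 0.65)] [ 0.5989 -0.1996  0.0448]
cards [('scene', array([288., 235.]), 0.71), ('side', array([271., 228.]), 0.68)] [ 0.5252 -0.194   0.0021]
nut_center [('scene', array([302., 202.]), 0.65), ('side', array([243., 210.]), 0.49)] [ 0.6134 -0.1988  0.0481]
wing_tip [('scene', array([310., 204.]), 0.63), ('side', array([252., 205.]), 0.6)] [ 0.5953 -0.2247  0.0556]
clamp_plate [('scene', array([301., 208.]), 0.73)] None
stapler [('scene', array([198., 239.]), 0.56), ('side', array([290., 285.]), 0.67)] [ 0.4156 -0.0007  0.0108]
tape_roll [('scene', array([431., 253.]), 0.93), ('side', array([280., 160.]), 0.9)] [ 0.5969 -0.5363 -0.0035]
binder_clip [('scene', array([353., 298.]), 0.75), ('side', array([331., 197.]), 0.49)] [ 0.3832 -0.3946 -0.0078]
glue_stick [('scene', array([400., 272.]), 0.82), ('side', array([302., 175.]), 0.77)] [ 0.4999 -0.4749 -0.0028]
pencil [('scene', array([417., 294.]), 0.78), ('side', array([322., 174.]), 0.6)] [ 0.4413 -0.5161 -0.0099]
mouse_left [('scene', array([155., 221.]), 0.6), ('side', array([254., 337.]), 0.77)] [ 0.4587  0.1609 -0.0038]
spectacles [('scene', array([226., 202.]), 0.47), ('side', array([215., 279.]), 0.73)] [ 0.6121  0.0279 -0.002 ]
```

Run:
```python
import cv2,numpy as np
a=cv2.imread("pics/scene0.png")[140:310,200:400];b=cv2.imread("pics/side0.png")[130:300,170:370]
cv2.imwrite("pics/c0.png",np.hstack([cv2.resize(a,(400,340),interpolation=2),cv2.resize(b,(400,340),interpolation=2)]))
```

```text
(no output)
```

View pics/c0.png

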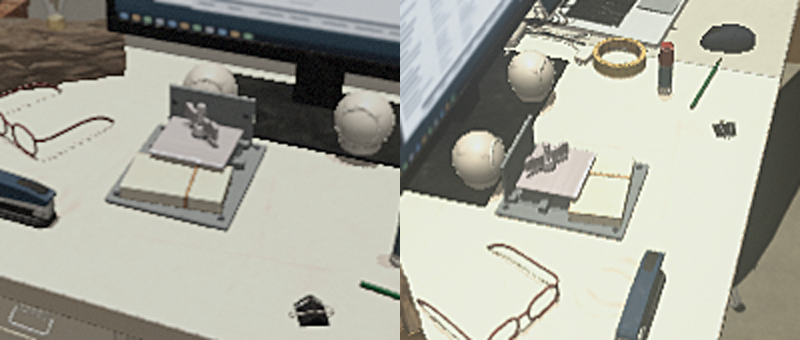

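```bash
cat > plan0.py <<'E'
E
python3 -c "
from h import *
print(readout.read_state())"
```

```text
{'time': 1.55, 'q': array([63.71912785, 21.96716144,  0.94002761, 78.5011892 , -0.36250241,
       79.53829665, -2.66361465]), 'qvel': array([ 0.00320526, -0.03186446,  0.00897007,  0.00946469, -0.00633721,
       -0.02173293,  0.07987827]), 'joint_torque': array([ 9.34254990e-05, -6.27322769e+01,  8.42798073e-01, -3.72077572e+01,
        1.65363669e-02,  2.90756368e-03,  5.60873127e-05]), 'eef_pos': array([ 0.24099101, -0.57665966,  0.40467793]), 'tcp_rot': array([-1.79996006e+02, -4.66399890e-03,  2.26796196e+01]), 'wrist_force': array([ 0.10414979, -0.1222324 ,  1.54386703]), 'ft_torque': array([ 0.01156141, -0.03300398, -0.04901609]), 'grip_force': 0.0, 'opening': 0.08517937852392242}
```

Run:
```python
from h import *
np.set_printoptions(precision=4,suppress=True)
C={n:cam(n) for n in("scene","side")}
S=C["scene"];D=C["side"]
for n,c,p in[("FR",S,(314,254)),("FL",S,(253.5,242.5)),("BR",S,(332.5,212.5)),("FL",D,(280,248.5)),("BL",D,(218.5,235))]: print(n,onz(c,p,0.008))
```

```text
FR [ 0.4731 -0.2806  0.008 ]
FL [ 0.4602 -0.1309  0.008 ]
BR [ 0.6606 -0.2747  0.008 ]
FL [ 0.4748 -0.1147  0.008 ]
BL [ 0.6583 -0.1156  0.008 ]
```

```bash
R='[0,0,-0.25,0.6,1,0,1, 0,0,-0.25,0.6,1,0,1, 0,0,-0.25,0.6,1,0,1, 0,0,-0.25,0.6,1,0,1, 0,0,-0.25,0.6,1,0,1]'
python3 -m crank '[0,0,-0.25,0.6,1,0,1, 0,0,-0.25,0.6,1,0,1, 0,0,-0.25,0.6,1,0,1, 0,0,-0.25,0.6,1,0,1, 0,0,-0.25,0.6,1,0,1]'
python3 -m crank '[0,0,-0.25,0.6,1,0,1, 0,0,-0.25,0.6,1,0,1, 0,0,-0.25,0.6,1,0,1, 0,0,-0.25,0.6,1,0,1, 0,0,-0.25,0.6,1,0,1]'
python3 -m crank '[0,0,-0.25,0.6,1,0,1, 0,0,-0.25,0.6,1,0,1, 0,0,-0.25,0.6,1,0,1, 0,0,-0.25,0.6,1,0,1, 0,0,0,0,0,0,1]'
python3 - <<'E'
from h import *
np.set_printoptions(precision=4,suppress=True)
C={n:cam(n) for n in("scene","side","wrist")}
save(C["wrist"],"w1"); print(-C["wrist"]["R"].T@C["wrist"]["t"]); s=readout.read_state(); print(s["q"],s["eef_pos"],s["tcp_rot"],s["time"])
Z=dict(card_press=0,stop_mid=.012,back_plate=.04,cards=.008,nut_center=.058,wing_tip=.058,clamp_plate=.034)
for t in Z:
    r=finder.landmark_of("wrist",t)
    for d in r[:2]: print(t,np.round(d["pixel"]),round(d["score"],2),onz(C["wrist"],d["pixel"],Z[t]))
E
```

```text
time: 2.07
eef_pos: [0.3165, -0.4504, 0.4048]
tcp_rot: [180.0, -0.0, 15.1]
wrist_force: [0.5, -0.6, -0.5]
opening: 0.0854
grip_force: 0.0
time: 2.48
eef_pos: [0.3915, -0.3253, 0.4049]
tcp_rot: [180.0, -0.0, 7.6]
wrist_force: [1.0, 0.2, -0.1]
opening: 0.0858
grip_force: 0.0
time: 2.9
eef_pos: [0.4539, -0.2206, 0.405]
tcp_rot: [-179.9, -0.1, 2.1]
wrist_force: [0.0, 1.2, 0.6]
opening: 0.0852
grip_force: 0.0
[ 0.5235 -0.2231  0.3733]
[ 34.7988   7.7085 -12.94    96.5672   1.7972  75.9193 -66.7394] [ 0.4509 -0.2268  0.4048] [179.9778   0.0042   1.7259] 3.05
card_press [254.  74.] 0.75 [ 0.5689 -0.1958  0.    ]
stop_mid [254.  49.] 0.78 [ 0.5925 -0.1963  0.012 ]
stop_mid [252.  20.] 0.31 [ 0.6199 -0.1941  0.012 ]
back_plate [504. 203.] 0.46 [ 0.4419 -0.4814  0.04  ]
cards [254. 115.] 0.87 [ 0.5249 -0.1969  0.008 ]
nut_center [251.  19.] 0.71 [ 0.6089 -0.1963  0.058 ]
wing_tip [276.  43.] 0.63 [ 0.5892 -0.2197  0.058 ]
clamp_plate [251.  27.] 0.92 [ 0.6081 -0.1944  0.034 ]
```

View pics/w1.png

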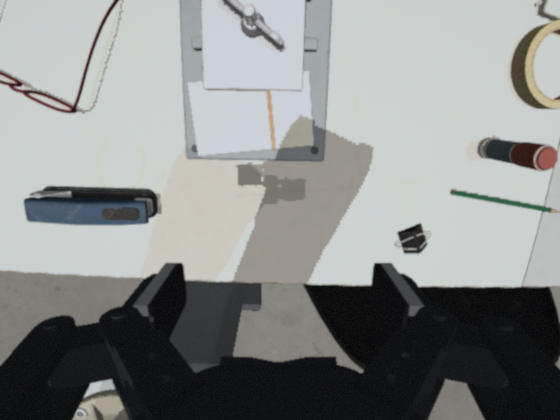

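```bash
python3 -m crank '[0,0,-0.15,0.1,0.6,-0.8,1, 0,0,-0.14,0.1,0.6,-0.9,1, 0,0,0,0,0,-1,1, 0,0,0,0,0,-1,1, 0,0,0,0,0,-1,1]'
python3 -m crank '[0,0,0,0,0,-1,1, 0,0,0,0,0,-1,1, 0,0,0,0,0,-1,1, 0,0,0,0,0,-0.9,1, 0,0,0,0,0,0,1]'
python3 - <<'E'
from h import *
np.set_printoptions(precision=4,suppress=True)
C={n:cam(n) for n in("scene","side","wrist")}
s=readout.read_state(); print(s["q"],s["eef_pos"],s["tcp_rot"],s["time"],s["wrist_force"])
a=C["scene"]["img"][140:290,200:400];b=C["side"]["img"][130:280,170:370]
I=np.vstack([np.hstack([cv2.resize(a,(400,300),interpolation=2),cv2.resize(b,(400,300),interpolation=2)]),np.hstack([cv2.resize(C["wrist"]["img"],(400,300)),np.zeros((300,400,3),np.uint8)])])
cv2.imwrite("pics/d.png",I[:,:,::-1])
E
```

```text
time: 3.82
eef_pos: [0.4559, -0.1966, 0.2863]
tcp_rot: [180.0, -0.0, -0.1]
wrist_force: [0.6, 0.7, 0.4]
opening: 0.0854
grip_force: 0.0
time: 4.23
eef_pos: [0.454, -0.1963, 0.1856]
tcp_rot: [-179.8, 0.4, -0.1]
wrist_force: [-1.1, 1.1, 0.1]
opening: 0.0851
grip_force: 0.0
[ 31.406   19.9647 -13.6453 111.6721   6.1211  49.001  -75.5432] [ 0.4564 -0.197   0.1907] [179.9898  -0.044   -0.0751] 4.3833 [0.1318 0.3962 0.2962]
```

View pics/d.png

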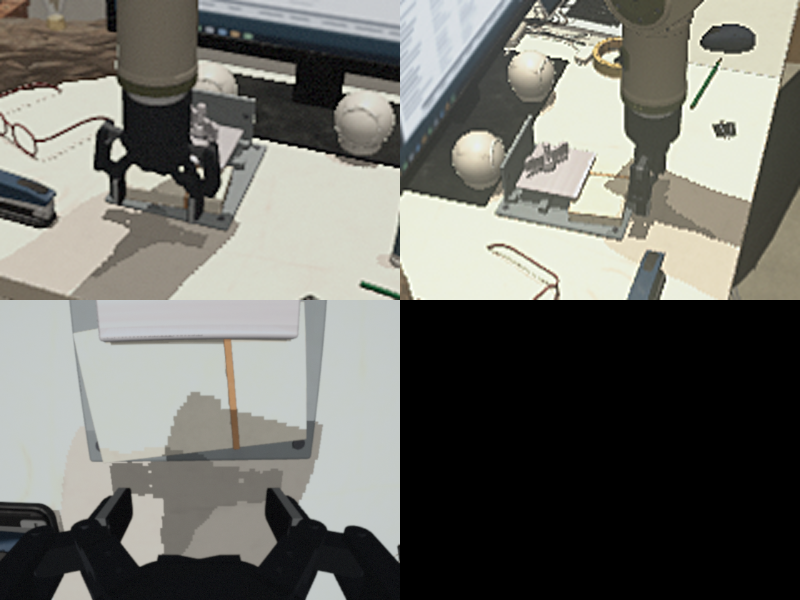

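Run:
```python
from h import *
c=cam("side");w=cam("wrist")
for z in (0.005,.015,.025,.035): print(z,proj(c,[[.456,-.148,z],[.456,-.247,z]]).round(1).tolist(),proj(w,[[.467,-.154,z],[.467,-.24,z]]).round(1).tolist())
# press corners front & cards front bottom corners
for p in [(92,161),(308,159)]: print(onz(w,(p[0]*1.4,p[1]*1.4),.008))
for p in [(103,162),(306,140)]: print('c',onz(w,(p[0]*1.4,p[1]*1.4),.028))
for p in [(100,39),(298,37)]: print('plate',onz(w,(p[0]*1.4,p[1]*1.4),.037))
```

```text
0.005 [[289.6, 242.3], [298.2, 219.4]] [[195.4, 240.4], [359.6, 239.9]]
0.015 [[289.7, 239.8], [298.3, 216.9]] [[190.5, 247.9], [364.5, 247.3]]
0.025 [[289.8, 237.3], [298.4, 214.5]] [[184.9, 256.4], [370.1, 255.8]]
0.035 [[289.9, 234.8], [298.5, 211.9]] [[178.6, 266.0], [376.5, 265.4]]
[ 0.47635064 -0.12089578  0.008     ]
[ 0.47734093 -0.27574156  0.008     ]
c [ 0.48259208 -0.13789044  0.028     ]
c [ 0.49627789 -0.26248834  0.028     ]
plate [ 0.55156225 -0.14745503  0.037     ]
plate [ 0.5523152  -0.24781768  0.037     ]
```

```bash
python3 -m crank '[0,0,0,0,0,-0.5,1, 0,0,0,0,0,0,1, 0,0,0,0.3,0,0,1, 0,0,0,0.3,0,0,1, 0,0,0,0.2,0,0,1]'
python3 -m crank '[0,0,0,0.2,0,0,1, 0,0,0,0.2,0,0,1, 0,0,0,0.2,0,0,1, 0,0,0,0.2,0,0,1, 0,0,0,0,0,0,1]'
python3 -m crank '[0,0,0,0.08,0,0,1, 0,0,0,0.08,0,0,1, 0,0,0,0.08,0,0,1, 0,0,0,0,0,0,1, 0,0,0,0,0,0,1]'
python3 -c "
from h import *
np.set_printoptions(precision=4,suppress=True)
w=cam('wrist');save(w,'w2')
for t,z in (('card_press',0),('cards',.008),('nut_center',.058),('stop_mid',.012)):
  for d in finder.landmark_of('wrist',t)[:1]: print(t,d,onz(w,d['pixel'],z))
"
```

```text
time: 4.9
eef_pos: [0.4775, -0.1966, 0.1783]
tcp_rot: [180.0, -0.1, -0.0]
wrist_force: [-0.6, -0.0, 0.0]
opening: 0.0858
grip_force: 0.4
time: 5.32
eef_pos: [0.4971, -0.1965, 0.1773]
tcp_rot: [-180.0, -0.1, -0.0]
wrist_force: [-0.1, -0.4, 0.2]
opening: 0.0852
grip_force: 0.0
time: 5.73
eef_pos: [0.5021, -0.1967, 0.1772]
tcp_rot: [-180.0, -0.0, -0.1]
wrist_force: [-0.4, 0.5, 0.7]
opening: 0.0855
grip_force: 0.0
card_press {'pixel': [274.7, 123.7], 'score': 0.83} [ 0.5711 -0.1954  0.    ]
cards {'pixel': [272.5, 4.0], 'score': 0.47} [ 0.6171 -0.1948  0.008 ]
stop_mid {'pixel': [277.0, 70.9], 'score': 0.95} [ 0.5917 -0.1965  0.012 ]
```

View pics/w2.png

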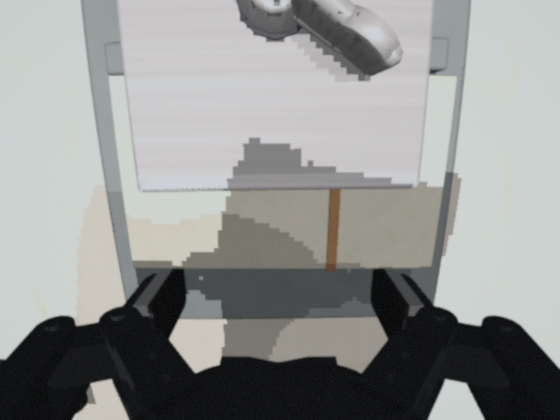

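```bash
python3 -m crank '[0,0,0,0.08,0,0,1, 0,0,0,0.08,0,0,1, 0,0,0,0,0,0,1, 0,0,0,0,0,0,1, 0,0,0,0,0,0,1]'
python3 -m crank '[0,0,0,0.04,0,0,1, 0,0,0,0.04,0,0,1, 0,0,0,0,0,0,1, 0,0,0,0,0,0,1, 0,0,0,0,0,0,1]'
```

```text
time: 6.4
eef_pos: [0.5044, -0.1969, 0.1766]
tcp_rot: [-180.0, 0.3, -0.1]
wrist_force: [-8.6, -0.7, 5.1]
opening: 0.0852
grip_force: 4.5
time: 6.82
eef_pos: [0.5051, -0.1969, 0.1763]
tcp_rot: [-180.0, 0.5, -0.1]
wrist_force: [-16.3, 0.8, 11.3]
opening: 0.0852
grip_force: 8.0
```

```bash
python3 -m crank '[0,0,0,-0.5,0,0,1, 0,0,0,-0.5,0,0,1, 0,0,0,0,0,0.8,1, 0,0,0,0,0,1,1, 0,0,0,0.4,0,1,0.3]'
python3 -m crank '[0,0,0,0.6,0,1,-0.2, 0,0,0,0.6,0,1,-0.2, 0,0,0,0.6,0,0,-0.2, 0,0,0,0,0,0,-0.2, 0,0,0,0,0,0,-0.2]'
python3 - <<'E'
from h import *
np.set_printoptions(precision=4,suppress=True)
w=cam("wrist");save(w,"w3"); s=readout.read_state(); print(s["q"],s["eef_pos"],s["tcp_rot"],s["time"],s["wrist_force"],s["opening"])
Z=dict(card_press=0,stop_mid=.012,cards=.008,nut_center=.058,wing_tip=.058,clamp_plate=.034)
for t in Z:
    for d in finder.landmark_of("wrist",t)[:2]: print(t,np.round(d["pixel"]),round(d["score"],2),onz(w,d["pixel"],Z[t]))
E
```

```text
time: 7.23
eef_pos: [0.4915, -0.1969, 0.2473]
tcp_rot: [-180.0, 0.2, -0.1]
wrist_force: [0.3, -0.3, -0.0]
opening: 0.0754
grip_force: 0.0
time: 7.65
eef_pos: [0.5384, -0.1964, 0.297]
tcp_rot: [-180.0, -0.0, -0.0]
wrist_force: [-1.1, -0.7, -0.6]
opening: 0.0341
grip_force: 0.0
[ 28.3517  20.6934 -14.3349  94.9344   5.5234  65.1483 -77.4739] [ 0.5376 -0.1966  0.2964] [-179.9706    0.077    -0.0464] 7.7 [-0.7976 -0.1643 -1.1926] 0.03399024021676208
card_press [276. 170.] 0.59 [ 0.567  -0.1945  0.    ]
stop_mid [279. 143.] 0.9 [ 0.5906 -0.197   0.012 ]
cards [284. 190.] 0.95 [ 0.552  -0.2011  0.008 ]
nut_center [277. 120.] 0.95 [ 0.6082 -0.196   0.058 ]
wing_tip [315. 146.] 0.8 [ 0.5918 -0.2202  0.058 ]
clamp_plate [277. 118.] 0.85 [ 0.6097 -0.1961  0.034 ]
```

View pics/w3.png

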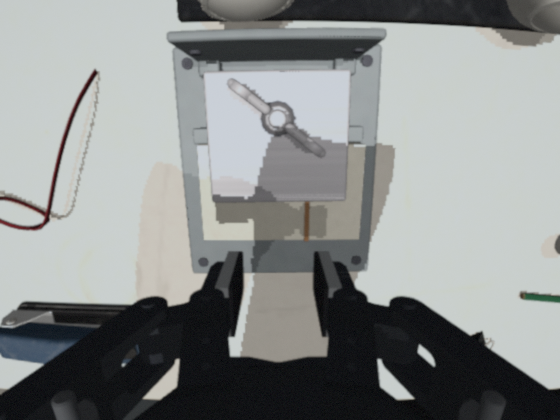

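Run:
```python
from h import *
S=cam("scene");D=cam("side")
I=np.hstack([S["img"][60:360,160:560],D["img"][40:340,80:480]]);cv2.imwrite("pics/m.png",I[:,:,::-1])
```

```text
(no output)
```

View pics/m.png

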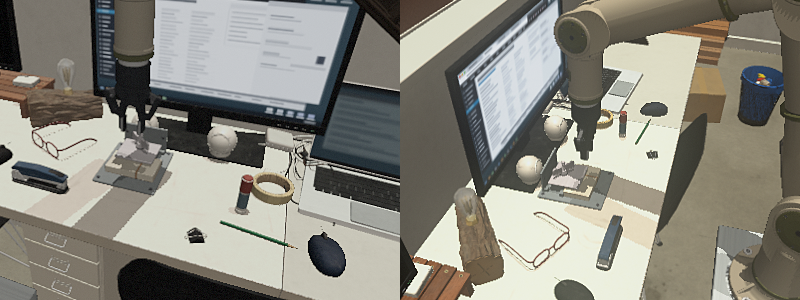

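Run:
```python
from h import *
S=cam("scene");D=cam("side")
print(tri([S,D],[(257,153),(158,235)]))
print(tri([S,D],[(382,200),(235,167)]))
print(tri([S,D],[(305,182),(210,210)]))
```

```text
[ 7.73447781e-01 -8.11156316e-05  8.79073877e-02]
[ 0.71034609 -0.39357722  0.04548407]
[ 0.70790807 -0.173752    0.05068634]
```

```bash
python3 -m crank '[0,0,1,0.57,0,0,-0.2, 0,0,1,0.57,0,0,-0.2, 0,0,1,0.57,0,0,-0.2, 0,0,1,0.57,0,0,-0.2, 0,0,1,0.57,0,0,-0.2]'
python3 -m crank '[0,0,1,0,0,0,-0.2, 0,0,1,0,0,0,-0.2, 0,0,1,0,0,0,-0.2, 0,0,1,0,0,0,-0.2, 0,0,1,0,0,0,-0.2]'
python3 -m crank '[0,0,1,0,0,0,-0.2, 0,0,1,0,0,0,-0.2, 0,0,1,0,0,0,-0.2, 0,0,1,0,0,0,-0.2, 0,0,1,0,0,0,-0.2]'
python3 -m crank '[0,0,1,0,0,0,-0.2, 0,0,1,0,0,0,-0.2, 0,0,1,0,0,0,-0.2, 0,0,1,0,0,0,-0.2, 0,0,1,0,0,0,-0.2]'
python3 -m crank '[0,0,1,0,0,0,-0.2, 0,0,1,0,0,0,-0.2, 0,0,1,0,0,0,-0.2, 0,0,1,0,0,0,-0.2, 0,0,1,0,0,0,-0.2]'
python3 -m crank '[0,0,1,0,0,0,-0.2, 0,0,1,0,0,0,-0.2, 0,0,1,0,0,0,-0.2, 0,0,1,0,0,0,-0.2, 0,0,1,0,0,0,-0.2]'
python3 -m crank '[0,0,1,0,0,0,-0.2, 0,0,1,0,0,0,-0.2, 0,0,1,0,0,0,-0.2, 0,0,1,0,0,0,-0.2, 0,0,1,0,0,0,-0.2]'
python3 -m crank '[0,0,0,0,0,-0.5,-0.2, 0,0,0,0,0,-0.5,-0.2, 0,0,0,0,0,0,-0.2, 0,0,0,0,0,0,-0.2, 0,0,0,0,0,0,-0.2]'
python3 - <<'E'
from h import *
np.set_printoptions(precision=4,suppress=True)
C={n:cam(n) for n in ("scene","side","wrist")}
s=readout.read_state(); print(s["q"],s["eef_pos"],s["tcp_rot"],s["time"],s["wrist_force"],s["opening"])
for n in C:
  for t in("nut_center","wing_tip"): print(n,t,[(d["pixel"],round(d["score"],2)) for d in finder.landmark_of(n,t)[:1]])
  if n!="wrist": print(proj(C[n],[[.609,-.1965,.058],[.592,-.221,.058]]))
E
```

```text
time: 8.62
eef_pos: [0.6099, -0.1967, 0.2972]
tcp_rot: [-180.0, -0.0, 30.2]
wrist_force: [-0.7, -0.0, -0.7]
opening: 0.034
grip_force: 0.0
time: 9.03
eef_pos: [0.6092, -0.1967, 0.2971]
tcp_rot: [-180.0, -0.0, 60.2]
wrist_force: [0.1, 0.1, -0.8]
opening: 0.0342
grip_force: 0.0
time: 9.45
eef_pos: [0.6092, -0.1968, 0.2971]
tcp_rot: [-180.0, -0.0, 90.2]
wrist_force: [-0.3, -0.1, 0.3]
opening: 0.0342
grip_force: 0.0
time: 9.87
eef_pos: [0.6092, -0.1968, 0.2971]
tcp_rot: [-180.0, -0.0, 120.2]
wrist_force: [0.1, -0.2, -0.3]
opening: 0.0344
grip_force: 0.0
time: 10.28
eef_pos: [0.6092, -0.1968, 0.2971]
tcp_rot: [-180.0, -0.0, 150.2]
wrist_force: [0.1, -0.4, 0.4]
opening: 0.0341
grip_force: 0.0
time: 10.7
eef_pos: [0.6092, -0.1969, 0.2971]
tcp_rot: [-180.0, -0.0, -179.8]
wrist_force: [0.7, 0.6, -0.6]
opening: 0.0341
grip_force: 0.0
time: 11.12
eef_pos: [0.6092, -0.1969, 0.2971]
tcp_rot: [-180.0, -0.0, -149.8]
wrist_force: [-0.0, 0.9, -0.4]
opening: 0.0339
grip_force: 0.0
time: 11.53
eef_pos: [0.6092, -0.1966, 0.2718]
tcp_rot: [180.0, -0.0, -150.1]
wrist_force: [0.6, 0.6, -0.1]
opening: 0.0341
grip_force: 0.0
[ 50.1871  39.6909 -53.4509  83.9139  32.5176  72.7071 113.3201] [ 0.6094 -0.1965  0.2727] [-179.9644    0.0281 -150.0925] 11.6833 [ 0.4873 -0.369  -0.1513] 0.033878493409286885
scene nut_center [([298.8, 202.3], 0.68)]
scene wing_tip [([307.9, 205.5], 0.68)]
[[299.6824 200.4662]
 [306.5792 205.5831]]
side nut_center [([243.9, 208.9], 0.71)]
side wing_tip [([248.5, 201.4], 0.64)]
[[243.3688 207.2166]
 [251.6674 203.0094]]
wrist nut_center [([278.7, 236.3], 0.84)]
wrist wing_tip [([259.9, 195.2], 0.63)]
```

```bash
python3 -m crank '[0,0,0,0,0,-0.4,-0.2, 0,0,0,0,0,-0.4,-0.2, 0,0,0,0,0,-0.3,-0.2, 0,0,0,0,0,0,-0.2, 0,0,0,0,0,0,-0.2]'
python3 -m crank '[0,0,0,0,0,-0.3,-0.2, 0,0,0,0,0,-0.3,-0.2, 0,0,0,0,0,-0.3,-0.2, 0,0,0,0,0,0,-0.2, 0,0,0,0,0,0,-0.2]'
python3 - <<'E'
from h import *
np.set_printoptions(precision=4,suppress=True)
C={n:cam(n) for n in ("scene","side","wrist")}
a=C["scene"]["img"][140:290,200:400];b=C["side"]["img"][130:280,170:370]
I=np.vstack([np.hstack([cv2.resize(a,(400,300),interpolation=2),cv2.resize(b,(400,300),interpolation=2)]),np.hstack([cv2.resize(C["wrist"]["img"],(400,300)),np.zeros((300,400,3),np.uint8)])])
cv2.imwrite("pics/e.png",I[:,:,::-1])
print(readout.read_state()["ft_torque"])
E
```

```text
time: 12.4
eef_pos: [0.6089, -0.1967, 0.2435]
tcp_rot: [179.9, -0.1, -150.1]
wrist_force: [-0.3, 0.8, 0.1]
opening: 0.0341
grip_force: 0.0
time: 12.82
eef_pos: [0.609, -0.1966, 0.2214]
tcp_rot: [179.9, -0.1, -150.1]
wrist_force: [0.5, 0.4, 0.2]
opening: 0.034
grip_force: 0.0
[-0.0221  0.0197  0.0016]
```

View pics/e.png

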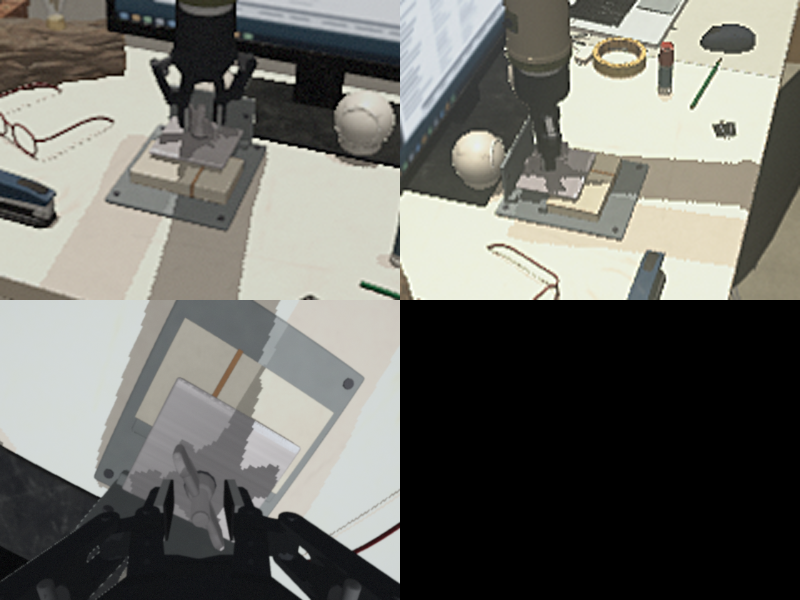

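```bash
python3 -m crank '[0,0,-0.8,0,0,0,-0.2, 0,0,-0.8,0,0,0,-0.2, 0,0,-0.8,0,0,0,-0.2, 0,0,-0.8,0,0,0,-0.2, 0,0,-0.8,0,0,0,-0.2]'
python3 -m crank '[0,0,-1,0,0,0,-0.2, 0,0,-1,0,0,0,-0.2, 0,0,-1,0,0,0,-0.2, 0,0,-1,0,0,0,-0.2, 0,0,-1,0,0,0,-0.2]'
python3 -c "
from h import *
c=cam('wrist');save(c,'w4');d=cam('scene')
print(readout.read_state()['ft_torque'])
for n in('wrist','scene'):
  for t in('nut_center','wing_tip','card_press'): print(n,t,[(x['pixel'],round(x['score'],2)) for x in finder.landmark_of(n,t)[:1]])"
```

```text
time: 13.38
eef_pos: [0.6094, -0.1966, 0.2227]
tcp_rot: [-180.0, 0.0, -174.3]
wrist_force: [-0.6, -0.1, 0.6]
opening: 0.0342
grip_force: 0.6
time: 13.8
eef_pos: [0.6091, -0.1963, 0.2224]
tcp_rot: [180.0, -0.0, 155.7]
wrist_force: [-1.3, 0.4, 0.6]
opening: 0.034
grip_force: 0.7
[0.12807403 0.06083412 0.04329258]
wrist nut_center [([281.4, 273.9], 0.75)]
wrist wing_tip [([281.0, 253.0], 0.65)]
wrist card_press [([249.1, 173.6], 0.71)]
scene nut_center [([300.6, 202.4], 0.54)]
scene wing_tip [([302.0, 204.6], 0.49)]
scene card_press []
```

View pics/w4.png

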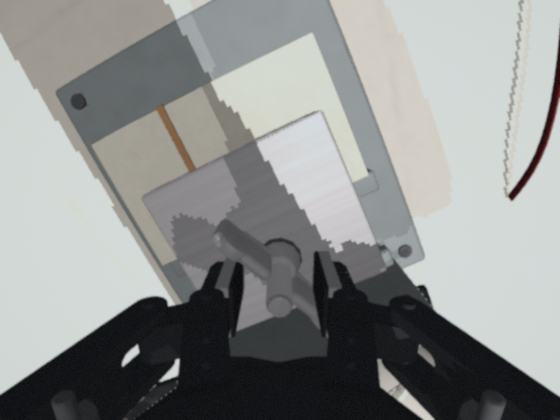

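```bash
(python3 -m crank '[0,0,-1,0,0,0,-0.2, 0,0,-1,0,0,0,-0.2, 0,0,-1,0,0,0,-0.2, 0,0,-1,0,0,0,-0.2, 0,0,-1,0,0,0,-0.2]'
python3 -m crank '[0,0,-1,0,0,0,-0.2, 0,0,-1,0,0,0,-0.2, 0,0,-1,0,0,0,-0.2, 0,0,-1,0,0,0,-0.2, 0,0,-1,0,0,0,-0.2]'
python3 -m crank '[0,0,-1,0,0,0,-0.2, 0,0,-1,0,0,0,-0.2, 0,0,-1,0,0,0,-0.2, 0,0,-1,0,0,0,-0.2, 0,0,-1,0,0,0,-0.2]'
python3 -m crank '[0,0,-1,0,0,0,-0.2, 0,0,-1,0,0,0,-0.2, 0,0,-1,0,0,0,-0.2, 0,0,-1,0,0,0,-0.2, 0,0,-1,0,0,0,-0.2]'
python3 -m crank '[0,0,-1,0,0,0,-0.2, 0,0,-1,0,0,0,-0.2, 0,0,-1,0,0,0,-0.2, 0,0,-1,0,0,0,-0.2, 0,0,-1,0,0,0,-0.2]'
python3 -m crank '[0,0,-1,0,0,0,-0.2, 0,0,-1,0,0,0,-0.2, 0,0,-1,0,0,0,-0.2, 0,0,-1,0,0,0,-0.2, 0,0,-1,0,0,0,-0.2]'
python3 -m crank '[0,0,-1,0,0,0,-0.2, 0,0,-1,0,0,0,-0.2, 0,0,-1,0,0,0,-0.2, 0,0,-1,0,0,0,-0.2, 0,0,-1,0,0,0,-0.2]') | grep -v opening
python3 -c "
from h import *
np.set_printoptions(precision=4,suppress=True)
c=cam('wrist');save(c,'w5');d=cam('scene')
s=readout.read_state();print(s['ft_torque'],s['q'])
for n in('wrist','scene'):
  for t in('nut_center','wing_tip','card_press','cards'): print(n,t,[(x['pixel'],round(x['score'],2),onz(c,x['pixel'],dict(n=.055,w=.055,c=.004)[t[0]])) for x in finder.landmark_of(n,t)[:1]])"
```

```text
time: 14.62
eef_pos: [0.6092, -0.1964, 0.2221]
tcp_rot: [180.0, -0.0, 125.7]
wrist_force: [-0.9, 1.5, -0.7]
grip_force: 0.7
time: 15.03
eef_pos: [0.6093, -0.1962, 0.222]
tcp_rot: [180.0, -0.0, 95.7]
wrist_force: [0.9, 2.1, -0.8]
grip_force: 0.8
time: 15.45
eef_pos: [0.6093, -0.1965, 0.222]
tcp_rot: [-180.0, -0.0, 65.7]
wrist_force: [0.5, 0.5, -1.8]
grip_force: 0.8
time: 15.87
eef_pos: [0.6092, -0.1966, 0.2219]
tcp_rot: [-180.0, 0.0, 35.7]
wrist_force: [0.1, 1.3, -1.6]
grip_force: 0.8
time: 16.28
eef_pos: [0.609, -0.1965, 0.2216]
tcp_rot: [-180.0, 0.1, 5.7]
wrist_force: [-1.0, -0.1, -1.0]
grip_force: 0.9
time: 16.7
eef_pos: [0.609, -0.1963, 0.2216]
tcp_rot: [-180.0, 0.1, -24.3]
wrist_force: [-1.3, 1.8, -1.3]
grip_force: 0.8
time: 17.12
eef_pos: [0.6092, -0.1961, 0.2217]
tcp_rot: [180.0, 0.1, -54.2]
wrist_force: [0.2, 1.5, -0.9]
grip_force: 0.8
[0.2162 0.0442 0.0256] [  13.3137   31.8073    2.3389   88.3448   -1.4295   59.9114 -128.0567]
wrist nut_center [([276.9, 275.6], 0.95, array([ 0.6095, -0.1954,  0.055 ]))]
wrist wing_tip [([228.8, 237.3], 0.64, array([ 0.6386, -0.1984,  0.055 ]))]
wrist card_press [([325.0, 263.7], 0.66, array([ 0.5736, -0.1981,  0.004 ]))]
wrist cards []
scene nut_center [([299.7, 203.9], 0.37, array([ 0.6218, -0.2298,  0.055 ]))]
scene wing_tip [([305.4, 195.6], 0.63, array([ 0.622 , -0.2342,  0.055 ]))]
scene card_press [([291.7, 227.5], 0.7, array([ 0.6057, -0.2055,  0.004 ]))]
scene cards [([291.0, 227.3], 0.9, array([ 0.6061, -0.2053,  0.004 ]))]
```

```bash
(python3 -m crank '[0,0,-1,0,0,0,-0.2, 0,0,-1,0,0,0,-0.2, 0,0,-1,0,0,0,-0.2, 0,0,-1,0,0,0,-0.2, 0,0,-1,0,0,0,-0.2]'
python3 -m crank '[0,0,0,0,0,0,-0.2, 0,0,0.9,0,0,0,-0.2, 0,0,0.9,0,0,0.4,-0.2, 0,0,0,0,0,0.8,-0.2, 0,0,0,0,0,0.8,-0.2]') | grep -v opening
python3 -c "
from h import *
np.set_printoptions(precision=4,suppress=True)
c=cam('wrist')
s=readout.read_state();print(s['eef_pos'],s['tcp_rot'],s['q'])
for n in('wrist',):
  for t in('nut_center','wing_tip','card_press','cards'): print(n,t,[(x['pixel'],round(x['score'],2),onz(c,x['pixel'],dict(n=.055,w=.055,c=.004)[t[0]])) for x in finder.landmark_of(n,t)[:1]])"
```

```text
time: 18.03
eef_pos: [0.6094, -0.1966, 0.2223]
tcp_rot: [-180.0, 0.0, -84.3]
wrist_force: [-0.1, 2.2, -1.9]
grip_force: 0.7
time: 18.45
eef_pos: [0.6088, -0.1972, 0.2722]
tcp_rot: [179.9, 0.0, -73.0]
wrist_force: [0.5, -0.7, 0.8]
grip_force: 0.0
[ 0.6102 -0.1977  0.2777] [-179.7202   -0.2184  -73.0519] [  10.3061   28.6618    6.6686   85.6933   -3.4763   65.4939 -145.4641]
wrist nut_center [([277.8, 236.3], 0.8, array([ 0.609 , -0.1973,  0.055 ]))]
wrist wing_tip [([244.5, 201.8], 0.89, array([ 0.6347, -0.2127,  0.055 ]))]
wrist card_press [([323.1, 224.8], 0.82, array([ 0.5719, -0.198 ,  0.004 ]))]
wrist cards []
```

```bash
(python3 -m crank '[0,0,1,0,0,0,-0.2, 0,0,1,0,0,0,-0.2, 0,0,1,0,0,0,-0.2, 0,0,1,0,0,0,-0.2, 0,0,1,0,0,0,-0.2]'
python3 -m crank '[0,0,1,0,0,0,-0.2, 0,0,1,0,0,0,-0.2, 0,0,1,0,0,0,-0.2, 0,0,1,0,0,0,-0.2, 0,0,1,0,0,0,-0.2]'
python3 -m crank '[0,0,1,0,0,0,-0.2, 0,0,1,0,0,0,-0.2, 0,0,1,0,0,0,-0.2, 0,0,1,0,0,0,-0.2, 0,0,1,0,0,0,-0.2]'
python3 -m crank '[0,0,1,0,0,0,-0.2, 0,0,1,0,0,0,-0.2, 0,0,1,0,0,0,-0.2, 0,0,1,0,0,0,-0.2, 0,0,1,0,0,0,-0.2]'
python3 -m crank '[0,0,1,0,0,0,-0.2, 0,0,1,0,0,0,-0.2, 0,0,1,0,0,0,-0.2, 0,0,1,0,0,0,-0.2, 0,0,1,0,0,0,-0.2]'
python3 -m crank '[0,0,1,0,0,0,-0.2, 0,0,1,0,0,0,-0.2, 0,0,1,0,0,0,-0.2, 0,0,1,0,0,0,-0.2, 0,0,1,0,0,0,-0.2]'
python3 -m crank '[0,0,1,0,0,0,-0.2, 0,0,1,0,0,0,-0.2, 0,0,1,0,0,0,-0.2, 0,0,0,0,0,-0.4,-0.2, 0,0,0,0,0,0,-0.2]' )| tail -6
python3 -c "
from h import *
np.set_printoptions(precision=4,suppress=True)
c=cam('wrist')
s=readout.read_state();print(s['eef_pos'],s['tcp_rot'],s['q'])
for n in('wrist',):
  for t in('nut_center','wing_tip'): print(n,t,[(x['pixel'],round(x['score'],2),onz(c,x['pixel'],dict(n=.055,w=.055,c=.004)[t[0]])) for x in finder.landmark_of(n,t)[:1]])"
```

```text
time: 21.62
eef_pos: [0.6083, -0.1968, 0.2591]
tcp_rot: [-179.9, -0.2, 124.6]
wrist_force: [0.2, 0.3, -0.6]
opening: 0.0341
grip_force: 0.0
[ 0.6084 -0.1967  0.2597] [-179.8734   -0.1793  124.5654] [ 37.2359  33.3097 -31.6934  85.2664  18.2462  66.8365  37.0532]
wrist nut_center [([283.7, 244.4], 0.81, array([ 0.6106, -0.195 ,  0.055 ]))]
wrist wing_tip [([298.1, 288.3], 0.9, array([ 0.6345, -0.2138,  0.055 ]))]
```

```bash
(python3 -m crank '[0,0,0,0.04,0,-0.5,-0.2, 0,0,0,0,0,-0.5,-0.2, 0,0,0,0,0,-0.5,-0.2, 0,0,0,0,0,-0.1,-0.2, 0,0,0,0,0,0,-0.2]'
python3 -m crank '[0,0,-0.8,0,0,0,-0.2, 0,0,-0.8,0,0,0,-0.2, 0,0,-0.8,0,0,0,-0.2, 0,0,-0.9,0,0,0,-0.2, 0,0,-1,0,0,0,-0.2]'
python3 -m crank '[0,0,-1,0,0,0,-0.2, 0,0,-1,0,0,0,-0.2, 0,0,-1,0,0,0,-0.2, 0,0,-1,0,0,0,-0.2, 0,0,-1,0,0,0,-0.2]'
python3 -m crank '[0,0,-1,0,0,0,-0.2, 0,0,-1,0,0,0,-0.2, 0,0,-1,0,0,0,-0.2, 0,0,-1,0,0,0,-0.2, 0,0,-1,0,0,0,-0.2]'
python3 -m crank '[0,0,-1,0,0,0,-0.2, 0,0,-1,0,0,0,-0.2, 0,0,-1,0,0,0,-0.2, 0,0,-1,0,0,0,-0.2, 0,0,-1,0,0,0,-0.2]'
python3 -m crank '[0,0,-1,0,0,0,-0.2, 0,0,-1,0,0,0,-0.2, 0,0,-1,0,0,0,-0.2, 0,0,-1,0,0,0,-0.2, 0,0,-1,0,0,0,-0.2]')|grep -v opening
python3 -c "
from h import *
np.set_printoptions(precision=4,suppress=True)
c=cam('wrist')
s=readout.read_state();print(s['eef_pos'],s['tcp_rot'],s['ft_torque'])
for n in('wrist',):
  for t in('nut_center','wing_tip','card_press'): print(n,t,[(x['pixel'],round(x['score'],2),onz(c,x['pixel'],dict(n=.055,w=.055,c=.004)[t[0]])) for x in finder.landmark_of(n,t)[:1]])"
```

```text
time: 22.18
eef_pos: [0.6095, -0.1965, 0.2199]
tcp_rot: [-179.9, -0.2, 124.7]
wrist_force: [0.1, -0.2, 0.4]
grip_force: 0.0
time: 22.6
eef_pos: [0.6105, -0.1966, 0.2226]
tcp_rot: [180.0, 0.0, 98.7]
wrist_force: [0.0, -0.6, -0.5]
grip_force: 0.0
time: 23.02
eef_pos: [0.6101, -0.1971, 0.2224]
tcp_rot: [-180.0, 0.0, 68.6]
wrist_force: [-0.7, -0.8, -0.8]
grip_force: 0.9
time: 23.43
eef_pos: [0.61, -0.197, 0.2223]
tcp_rot: [-180.0, 0.0, 38.6]
wrist_force: [-1.0, -0.6, -1.9]
grip_force: 0.8
time: 23.85
eef_pos: [0.61, -0.1966, 0.2222]
tcp_rot: [-180.0, 0.0, 8.6]
wrist_force: [-0.7, 0.9, -0.7]
grip_force: 0.8
time: 24.27
eef_pos: [0.6101, -0.1962, 0.2222]
tcp_rot: [-180.0, 0.0, -21.3]
wrist_force: [-1.9, 1.1, -0.3]
grip_force: 0.7
[ 0.6102 -0.1961  0.2222] [-179.9616    0.0391  -21.752 ] [ 0.1262  0.1716 -0.0152]
wrist nut_center [([278.2, 275.3], 0.69, array([ 0.6098, -0.196 ,  0.055 ]))]
wrist wing_tip [([325.0, 312.9], 0.75, array([ 0.5818, -0.21  ,  0.055 ]))]
wrist card_press [([299.3, 283.4], 0.56, array([ 0.5738, -0.1969,  0.004 ]))]
```

```bash
(python3 -m crank '[0,0,-1,0,0,0,-0.2, 0,0,-1,0,0,0,-0.2, 0,0,-1,0,0,0,-0.2, 0,0,-1,0,0,0,-0.2, 0,0,-1,0,0,0,-0.2]'
python3 -m crank '[0,0,-1,0,0,0,-0.2, 0,0,-1,0,0,0,-0.2, 0,0,-1,0,0,0,-0.2, 0,0,-1,0,0,0,-0.2, 0,0,-1,0,0,0,-0.2]')|grep -v opening
python3 -c "
from h import *
np.set_printoptions(precision=4,suppress=True)
c=cam('wrist');d=cam('side');e=cam('scene')
s=readout.read_state();print(s['eef_pos'],s['tcp_rot'],s['ft_torque'])
for n in('wrist',):
  for t in('nut_center','wing_tip','card_press'): print(n,t,[(x['pixel'],round(x['score'],2),onz(c,x['pixel'],dict(n=.055,w=.055,c=.004)[t[0]])) for x in finder.landmark_of(n,t)[:1]])"
```

```text
time: 24.88
eef_pos: [0.6103, -0.1963, 0.2221]
tcp_rot: [-180.0, 0.0, -51.1]
wrist_force: [-0.1, 1.6, -1.0]
grip_force: 0.7
time: 25.3
eef_pos: [0.6103, -0.1966, 0.2221]
tcp_rot: [-180.0, 0.0, -81.1]
wrist_force: [-0.6, 0.4, -1.0]
grip_force: 0.8
[ 0.6104 -0.1967  0.2223] [-179.9767   -0.0263  -80.7779] [ 0.0245  0.0297 -0.0112]
wrist nut_center [([279.3, 274.9], 0.79, array([ 0.61  , -0.1964,  0.055 ]))]
wrist wing_tip [([325.2, 311.8], 0.64, array([ 0.5844, -0.1797,  0.055 ]))]
wrist card_press [([337.2, 239.4], 0.8, array([ 0.5734, -0.1998,  0.004 ]))]
```

```bash
(python3 -m crank '[0,0,0.9,0,0,0,-0.2, 0,0,0.9,0,0,0.3,-0.2, 0,0,0,0,0,0.8,-0.2, 0,0,0,0,0,0.9,-0.2, 0,0,0.5,0,0,0,-0.2]'
python3 -m crank '[0,0,1,0,0,0,-0.2, 0,0,1,0,0,0,-0.2, 0,0,1,0,0,0,-0.2, 0,0,1,0,0,0,-0.2, 0,0,1,0,0,0,-0.2]'
python3 -m crank '[0,0,1,0,0,0,-0.2, 0,0,1,0,0,0,-0.2, 0,0,1,0,0,0,-0.2, 0,0,1,0,0,0,-0.2, 0,0,1,0,0,0,-0.2]'
python3 -m crank '[0,0,1,0,0,0,-0.2, 0,0,1,0,0,0,-0.2, 0,0,1,0,0,0,-0.2, 0,0,1,0,0,0,-0.2, 0,0,1,0,0,0,-0.2]'
python3 -m crank '[0,0,1,0,0,0,-0.2, 0,0,1,0,0,0,-0.2, 0,0,1,0,0,0,-0.2, 0,0,1,0,0,0,-0.2, 0,0,1,0,0,0,-0.2]'
python3 -m crank '[0,0,1,0,0,0,-0.2, 0,0,1,0,0,0,-0.2, 0,0,1,0,0,0,-0.2, 0,0,1,0,0,0,-0.2, 0,0,1,0,0,0,-0.2]'
python3 -m crank '[0,0,1,0,0,0,-0.2, 0,0,1,0,0,0,-0.2, 0,0,1,0,0,0,-0.2, 0,0,1,0,0,0,-0.2, 0,0,1,0,0,0,-0.2]'
python3 -m crank '[0,0,1,0,0,0,-0.2, 0,0,0.2,0,0,0,-0.2, 0,0,0,0,0,-0.4,-0.2, 0,0,0,0,0,0,-0.2, 0,0,0,0,0,0,-0.2]' )| tail -6
python3 -c "
from h import *
np.set_printoptions(precision=4,suppress=True)
c=cam('wrist')
s=readout.read_state();print(s['eef_pos'],s['tcp_rot'],s['q'])
for n in('wrist',):
  for t in('nut_center','wing_tip'): print(n,t,[(x['pixel'],round(x['score'],2),onz(c,x['pixel'],dict(n=.055,w=.055,c=.004)[t[0]])) for x in finder.landmark_of(n,t)[:1]])"
```

```text
time: 28.93
eef_pos: [0.6098, -0.1967, 0.2611]
tcp_rot: [-179.9, -0.1, 119.8]
wrist_force: [-0.7, -0.0, 0.1]
opening: 0.0342
grip_force: 0.0
[ 0.6101 -0.1967  0.2616] [-179.9559   -0.047   119.8537] [ 34.0044  32.3175 -26.9842  85.1546  15.3572  66.2768  34.2544]
wrist nut_center [([279.9, 241.2], 0.81, array([ 0.6101, -0.1954,  0.055 ]))]
wrist wing_tip [([251.4, 198.2], 0.9, array([ 0.5831, -0.1808,  0.055 ]))]
```

```bash
(python3 -m crank '[0,0,0,0,0,-0.5,-0.2, 0,0,0,0,0,-0.5,-0.2, 0,0,0,0,0,-0.5,-0.2, 0,0,0,0,0,-0.24,-0.2, 0,0,0,0,0,0,-0.2]'
python3 -m crank '[0,0,-0.6,0,0,0,-0.2, 0,0,-0.6,0,0,0,-0.2, 0,0,-0.6,0,0,0,-0.2, 0,0,-0.6,0,0,0,-0.2, 0,0,-0.6,0,0,0,-0.2]'
python3 -m crank '[0,0,-0.5,0,0,0,-0.2, 0,0,-0.5,0,0,0,-0.2, 0,0,-0.5,0,0,0,-0.2, 0,0,-0.5,0,0,0,-0.2, 0,0,-0.5,0,0,0,-0.2]'
python3 -c "
from plant import readout;print(readout.read_state()['ft_torque'])"
python3 -m crank '[0,0,-0.6,0,0,0,-0.2, 0,0,-0.6,0,0,0,-0.2, 0,0,-0.6,0,0,0,-0.2, 0,0,-0.6,0,0,0,-0.2, 0,0,-0.6,0,0,0,-0.2]'
python3 -c "
from plant import readout;print(readout.read_state()['ft_torque'])")|grep -v opening
```

```text
time: 29.5
eef_pos: [0.6092, -0.1965, 0.2156]
tcp_rot: [-179.8, -0.2, 119.9]
wrist_force: [0.4, -0.4, -0.7]
grip_force: 0.0
time: 29.92
eef_pos: [0.6104, -0.1966, 0.2188]
tcp_rot: [180.0, -0.0, 101.8]
wrist_force: [1.1, 0.2, -1.1]
grip_force: 0.0
time: 30.33
eef_pos: [0.6103, -0.1968, 0.2188]
tcp_rot: [-180.0, 0.0, 86.8]
wrist_force: [-0.2, -0.6, -0.6]
grip_force: 0.8
[-0.12019746  0.0806581   0.07710424]
time: 30.75
eef_pos: [0.6101, -0.1971, 0.2186]
tcp_rot: [-180.0, 0.0, 68.7]
wrist_force: [-1.2, -1.6, -1.6]
grip_force: 0.8
[-0.18722775  0.16649335  0.03964901]
```

Still light; continue and watch torque and grip force.

```bash
(python3 -m crank '[0,0,-0.7,0,0,0,-0.2, 0,0,-0.7,0,0,0,-0.2, 0,0,-0.7,0,0,0,-0.2, 0,0,-0.7,0,0,0,-0.2, 0,0,-0.7,0,0,0,-0.2]'
python3 -c "
from plant import readout;print(readout.read_state()['ft_torque'])"
python3 -m crank '[0,0,-0.7,0,0,0,-0.2, 0,0,-0.7,0,0,0,-0.2, 0,0,-0.7,0,0,0,-0.2, 0,0,-0.7,0,0,0,-0.2, 0,0,-0.7,0,0,0,-0.2]'
python3 -c "
from plant import readout;print(readout.read_state()['ft_torque'])")|grep -v opening
```

```text
time: 31.17
eef_pos: [0.6099, -0.1971, 0.2185]
tcp_rot: [-180.0, 0.1, 47.7]
wrist_force: [-1.6, -1.0, -0.1]
grip_force: 0.8
[-0.24461241  0.30235072  0.0440916 ]
time: 31.58
eef_pos: [0.6099, -0.1969, 0.2185]
tcp_rot: [-180.0, 0.1, 26.7]
wrist_force: [-1.4, -0.7, -0.4]
grip_force: 0.8
[-0.11590533  0.30635933  0.09062907]
```

```bash
(python3 -m crank '[0,0,-0.7,0,0,0,-0.2, 0,0,-0.7,0,0,0,-0.2, 0,0,-0.7,0,0,0,-0.2, 0,0,0,0,0,0,-0.2, 0,0,0,0,0,0,-0.2]'
python3 -c "
from plant import readout;print(readout.read_state()['ft_torque'])")|grep -v opening
```

```text
time: 32.0
eef_pos: [0.6102, -0.1965, 0.2186]
tcp_rot: [-180.0, 0.0, 14.5]
wrist_force: [-1.5, 0.2, -0.4]
grip_force: 0.6
[0.03208739 0.28665624 0.03663575]
```

```bash
(python3 -m crank '[0,0,-0.7,0,0,0,-0.2, 0,0,-0.7,0,0,0,-0.2, 0,0,-0.7,0,0,0,-0.2, 0,0,-0.7,0,0,0,-0.2, 0,0,-0.7,0,0,0,-0.2]'
python3 -c "
from plant import readout;print(readout.read_state()['ft_torque'])"
python3 -m crank '[0,0,-0.6,0,0,0,-0.2, 0,0,-0.6,0,0,0,-0.2, 0,0,-0.6,0,0,0,-0.2, 0,0,0,0,0,0,-0.2, 0,0,0,0,0,0,-0.2]'
python3 -c "
from plant import readout;print(readout.read_state()['ft_torque'])")
```

```text
time: 32.42
eef_pos: [0.6099, -0.1965, 0.2184]
tcp_rot: [-180.0, 0.1, -6.7]
wrist_force: [-3.2, -0.2, -0.2]
opening: 0.0341
grip_force: 1.1
[0.12156373 0.57312617 0.08210178]
time: 32.83
eef_pos: [0.6098, -0.196, 0.2183]
tcp_rot: [-180.0, 0.1, -17.2]
wrist_force: [-5.2, 2.1, 1.0]
opening: 0.0343
grip_force: 6.6
[0.38358252 1.0353615  0.28715522]
```

```bash
python3 -c "
from h import *
np.set_printoptions(precision=4,suppress=True)
c=cam('wrist')
s=readout.read_state();print(s['eef_pos'],s['tcp_rot'],s['q'])
for n in('wrist',):
  for t in('nut_center','wing_tip','card_press'): print(n,t,[(x['pixel'],round(x['score'],2),onz(c,x['pixel'],dict(n=.053,w=.053,c=.004)[t[0]])) for x in finder.landmark_of(n,t)[:1]])"
```

```text
[ 0.6098 -0.1961  0.2183] [-179.9855    0.1207  -17.175 ] [ 13.4025  32.1085   2.1914  88.3609  -1.3706  59.6768 -91.2215]
wrist nut_center [([279.9, 277.1], 0.66, array([ 0.609 , -0.1966,  0.053 ]))]
wrist wing_tip [([229.7, 241.8], 0.95, array([ 0.6327, -0.1802,  0.053 ]))]
wrist card_press [([296.9, 284.0], 0.86, array([ 0.5755, -0.1981,  0.004 ]))]
```

```bash
for i in 1; do python3 -m crank '[0,0,-0.4,0,0,0,-0.2, 0,0,-0.4,0,0,0,-0.2, 0,0,0,0,0,0,-0.2, 0,0,0,0,0,0,-0.2, 0,0,0,0,0,0,-0.2]'
python3 -c "
from plant import readout;print(readout.read_state()['ft_torque'])"; done
python3 -m crank '[0,0,-0.4,0,0,0,-0.2, 0,0,-0.4,0,0,0,-0.2, 0,0,0,0,0,0,-0.2, 0,0,0,0,0,0,-0.2, 0,0,0,0,0,0,-0.2]'
python3 -c "
from h import *
np.set_printoptions(precision=4,suppress=True)
c=cam('wrist')
s=readout.read_state();print(s['ft_torque'])
for n in('wrist',):
  for t in('nut_center','wing_tip','card_press'): print(n,t,[(x['pixel'],round(x['score'],2),onz(c,x['pixel'],dict(n=.053,w=.053,c=.004)[t[0]])) for x in finder.landmark_of(n,t)[:1]])"
```

```text
time: 33.45
eef_pos: [0.6101, -0.1971, 0.2185]
tcp_rot: [180.0, 0.0, -22.1]
wrist_force: [-2.2, -2.4, -3.1]
opening: 0.0343
grip_force: 13.7
[-0.5520282   0.39162995  0.60850744]
time: 33.87
eef_pos: [0.6101, -0.1975, 0.2185]
tcp_rot: [179.9, -0.0, -27.0]
wrist_force: [-0.7, -5.3, -5.2]
opening: 0.0343
grip_force: 13.6
[-1.1604  0.0596  0.6193]
wrist nut_center [([279.6, 274.8], 0.81, array([ 0.6106, -0.1987,  0.053 ]))]
wrist wing_tip [([227.7, 239.8], 0.89, array([ 0.6369, -0.1858,  0.053 ]))]
wrist card_press [([296.5, 286.8], 0.76, array([ 0.5746, -0.193 ,  0.004 ]))]
```

```bash
python3 -m crank '[0,0,0.8,0,0,0,-0.2, 0,0,0.9,0,0,0,-0.2, 0,0,0.9,0,0,0.2,-0.2, 0,0,0.5,0,0,0.8,-0.2, 0,0,0,0,0,0.9,-0.2]'
python3 -m crank '[0,0,0.4,-0.5,0,0.8,-0.2, 0,0,0,-1,0,0.6,-0.2, 0,0,0,-0.9,0,0,-0.2, 0,0,0,-0.5,0,0,-0.2, 0,0,0,0,0,0,-0.2]'
python3 - <<'E'
from h import *
np.set_printoptions(precision=4,suppress=True)
C={n:cam(n) for n in("scene","side","wrist")};w=C["wrist"]
for n in("scene","side"):
    for t in ("nut_center","clamp_plate","cards"): print(n,t,[x["pixel"] for x in finder.landmark_of(n,t)[:1]])
for t in('nut_center','wing_tip','card_press','cards','stop_mid'): print(t,[(x['pixel'],round(x['score'],2),onz(w,x['pixel'],dict(n=.053,w=.053,c=.004,s=.012)[t[0]])) for x in finder.landmark_of('wrist',t)[:1]])
a=C["scene"]["img"][160:260,230:360];b=C["side"]["img"][160:260,200:330]
I=np.vstack([np.hstack([cv2.resize(a,(400,300),interpolation=2),cv2.resize(b,(400,300),interpolation=2)]),np.hstack([cv2.resize(w["img"],(400,300)),np.zeros((300,400,3),np.uint8)])])
cv2.imwrite("pics/f.png",I[:,:,::-1])
E
```

```text
time: 34.48
eef_pos: [0.6102, -0.1957, 0.2657]
tcp_rot: [-179.9, 0.1, -8.1]
wrist_force: [-0.2, -0.0, 0.5]
opening: 0.0341
grip_force: 0.0
time: 34.9
eef_pos: [0.5362, -0.1967, 0.3025]
tcp_rot: [-180.0, -0.1, -6.0]
wrist_force: [0.8, -0.3, 0.3]
opening: 0.0343
grip_force: 0.0
scene nut_center [[301.5, 205.5]]
scene clamp_plate [[300.9, 211.1]]
scene cards [[292.0, 227.2]]
side nut_center [[244.7, 209.6]]
side clamp_plate [[248.3, 213.8]]
side cards [[259.7, 224.1]]
nut_center [([271.1, 119.1], 0.65, array([ 0.6093, -0.1991,  0.053 ]))]
wing_tip [([247.6, 79.4], 0.75, array([ 0.6357, -0.1868,  0.053 ]))]
card_press [([269.7, 165.3], 0.62, array([ 0.5719, -0.1927,  0.004 ]))]
cards [([269.1, 188.9], 0.86, array([ 0.5519, -0.1899,  0.004 ]))]
stop_mid [([270.0, 142.0], 0.97, array([ 0.5916, -0.1954,  0.012 ]))]
```

View pics/f.png

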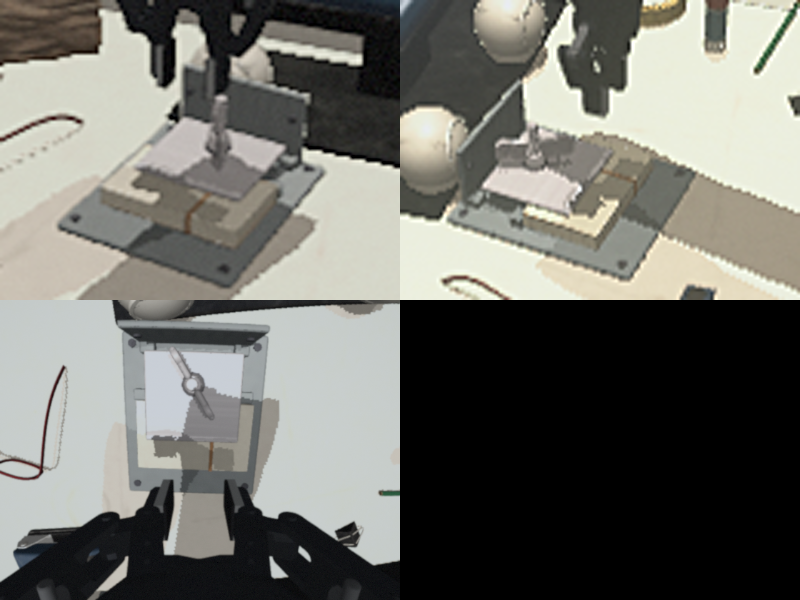

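Run:
```python
from h import *
np.set_printoptions(precision=4,suppress=True)
w=cam("wrist")
cv2.imwrite("pics/g.png",cv2.resize(w["img"][50:280,150:390],(720,690//1-100),interpolation=2)[:,:,::-1])
```

```text
(no output)
```

View pics/g.png

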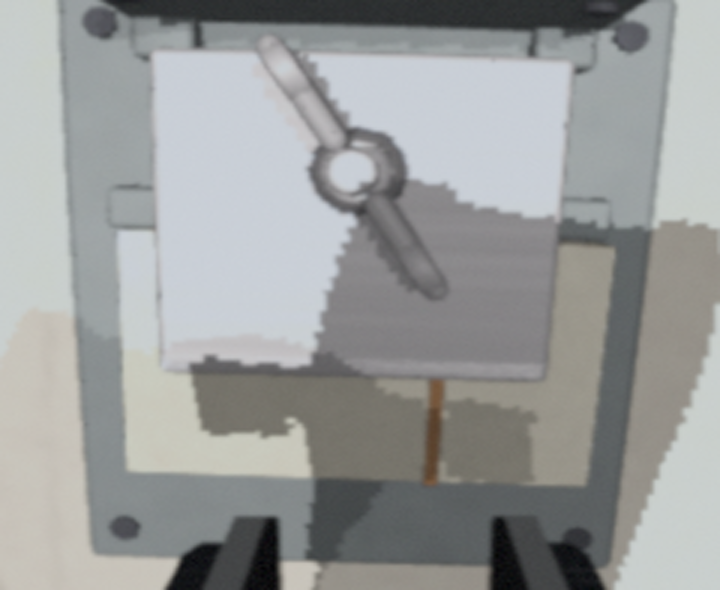

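Run:
```python
from h import *
np.set_printoptions(precision=4,suppress=True)
w=cam("wrist")
P=lambda u,v,z: onz(w,(150+(u+.5)/3-.5,50+(v+.5)/2.565-.5),z)[:2]
pf=[P(95,552,.008),P(605,563,.008)];cf=[P(125,470,.028),P(588,486,.028)];cr=[P(118,228,.028),P(613,245,.028)]
pl=[P(165,372,.034),P(545,378,.034)]; hl=[P(125,527,.008),P(577,538,.008),P(100,20,.008),P(630,36,.008)]
for n,a in(("pressfront",pf),("cardfront",cf),("cardrear",cr),("plate front",pl),("holes f",hl[:2]),("holes r",hl[2:])):
    d=a[0]-a[1]; print(n,a,np.degrees(np.arctan2(-d[0],d[1])))
d=pf[0]-pf[1]; yaw=np.arctan2(-d[0],d[1]); 
for nm,d in(("side holes L",hl[2]-hl[0]),("R",hl[3]-hl[1])): print(nm,np.degrees(np.arctan2(d[1],d[0])))
h=sum(hl)/4; d=(hl[0]-hl[1])+(hl[2]-hl[3]); yaw=np.arctan2(-d[0],d[1]); R=np.array([[np.cos(yaw),np.sin(yaw)],[-np.sin(yaw),np.cos(yaw)]])
print("yaw",np.degrees(yaw),"holes c",h)
print("cards in press",R@(sum(cf)/4+sum(cr)/4-h),[R@(x-h) for x in cf+cr])
```

```text
pressfront [array([ 0.4903, -0.1032]), array([ 0.4695, -0.2567])] -7.703364454589976
cardfront [array([ 0.5268, -0.1248]), array([ 0.5079, -0.2491])] -8.61252490481041
cardrear [array([ 0.6011, -0.1366]), array([ 0.5829, -0.2591])] -8.446045674248019
plate front [array([ 0.5584, -0.1427]), array([ 0.5462, -0.2386])] -7.2508420768738455
holes f [array([ 0.4989, -0.1142]), array([ 0.4803, -0.2487])] -7.899002350718649
holes r [array([ 0.6617, -0.1368]), array([ 0.6425, -0.2712])] -8.119302980007852
side holes L -7.921940916540188
R -7.908838073096893
yaw -8.009137788327955 holes c [ 0.5708 -0.1927]
cards in press [-0.0161 -0.0019] [array([-0.0531,  0.0612]), array([-0.0544, -0.0646]), array([0.0221, 0.0598]), array([ 0.0212, -0.064 ])]
```

```bash
python3 -c "
from plant import ticket;print(ticket.hand_in())"
```

```text
the job is handed in; nothing more can be done
None
```

I handed the job in: the cards are square against the stop (about −16 mm, under 1° askew) and the wing nut is tightened to what looks like its hard stop at 12 rad. The hand-in gave no verdict. The nut value is inferred from the torque jump and the wing angle, because neither the nut's turn nor the clamp force can be read directly. Tightening against the stop also turned the press about 8° clockwise and shifted it a few mm.

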